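# Cap the nozzle test stand and hold it

### The job

First shut off the air to the test stand by flipping the isolator's ball-ended toggle lever over to its other side. Then take the aluminium jig cover with the black bar grip, lay it square on the stand's black seal plate, slide it along the stand's long centre line until the slot hidden underneath drops over the locating pin, and press it down so that the sprung seal plate sinks most of the way; finish while still holding the cover pressed down, without letting go, and with the other parts on the shelf left where they were.

Things in the scene. Friction and masses are not known exactly. Their poses are not given: they have to be found in the camera images.
- lever (a joint): angle of the isolator's toggle lever (rad): 0 = on, leaning 0.6 rad to the isolator's -x side; 1.2 = off, leaning 0.6 rad to its +x side, a stop at each. It turns about the isolator's y axis. Over-centre: its own weight lets it fall to the nearer stop either side of upright (0.6). Light, about 1 N to push at the ball.
- lever_hinge (a point): the lever's pivot, 50 mm above the shelf, above the middle of the fixed isolator box (grey, 85 x 60 x 36 mm, two cheeks reaching 60 mm high). Its axes are the isolator's: x along the box, the way the lever is to be thrown (+x), z up. The lever is a steel rod of 12 mm diameter.
- lever_ball (a point): centre of the black ball, 28 mm in diameter, at the end of the lever, 85 mm from the pivot.
- cover_mid (a point): centre (half-way up) of the loose jig cover, about 0.4 kg: an aluminium plate 90 (x) x 70 (y) x 18 (z) mm with a black bar grip 16 (x) x 60 (y) x 36 (z) mm upright on its middle; 54 mm high in all, so this point is 27 mm above the underside. It is the same turned by half a turn.
- cover_slot (a point): centre of the cover's underside, where the mouth of its unseen blind slot is: 13 (along the cover's x) x 16 (y) mm, 14 mm deep, to fit over the pin. Let rest loosely on the pin beside the slot, the cover tips, by up to 0.1 rad: its end nearer the pin rides high. Dragged towards that end it drops flat onto the plate (underside 4 mm below the pin's top).
- stand: the fixed test stand, an open aluminium tray 140 (x, the long way) x 110 (y) x 40 mm high; origin at the centre of its underside, on the shelf. In it floats a black sprung seal plate 120 x 90 mm whose flat top stands 52 mm above the shelf at rest. The cover's x is to lie along the stand's x.
- stand_top (a point): middle of the resting seal plate's top. A fixed steel locating pin, 10 mm thick with rounded rim, comes up through the plate: its flat top is 4 mm above this point. It is on the stand's long centre line (stand y = 0), up to 12 mm to either side (x) of this point; where differs each time and is not read out: find it by sight, or slide the cover along x until it drops 4 mm.
- seal_plate (a joint): how far the seal plate is pushed down (m): 0 at rest, 0.008 at the bottom stop. Springs carry 7 N at rest and 17 N at the bottom (the cover's weight, 4 N, alone does not move it). Sinks only straight down.
- manifold: bystander: heavy brass five-way manifold block, 50 x 85 mm with ports, 54 mm high; origin at the centre of its underside
- swirl0: bystander: green plastic swirl core, 22 mm wide, 26 mm high; origin under its centre
- swirl1: bystander: second green swirl core, the same
- ceramic: bystander: white ceramic disc-core pair, 36 mm wide, 17 mm high; origin under its centre
Not all that is in view belongs to the job. Leave any purple look-alike of the stand alone.

How it is judged:
By the outcome, as a careful person would: the job done as asked, in the order asked, and still so for the second after the job is handed in, while the arm keeps its last pose, push and grip.
It also fails if it takes over 64 s, if anything falls off the work surface, if the arm or the gripper's body presses on something with over 40 N, if the wrist force passes 120 N, or if a joint passes its speed limit or range.

### The arm

A 6-joint arm with a two-finger parallel gripper is mounted at the origin on the work surface. World frame = base frame: x ahead of the robot, y to its left, z up, the work surface at z = 0. Lengths are in m, angles in rad, forces in N, time in s.
With the tool pointing down it reaches from about 0.375 to 0.9 m from the base axis. Payload 3.1 kg.
Tool frame: the origin (TCP) lies at the very end of the fingers, on their centre line; the grasp point (between the pads) lies 19 mm behind it (robot.hold_point_z is the distance from the TCP to the grasp point, in m); z points along the fingers, y is the direction in which the jaws open and shut (so a half turn about z gives the same grasp; the last joint's range is limited). The gripper opens to 87 mm and grips with 3 to 60 N. Pads are 19 mm wide; open, the fingers measure 117 mm over their backs; the gripper's body (75 mm by 190 mm) begins 51 mm behind the grasp point.
Start: joints at [-1.417, 0.527, 1.433, -0, 1.181, -0.178], TCP at [0.204, -0.591, 0.223] pointing down, gripper open.
Joint ranges: [-3.08, 3.08], [-0.75, 2.2], [0.22, 2.44], [-1.43, 4.57], [0, 2.65], [-2.85, 2.85]. Speed limits (rad/s): [2.79, 2.79, 3.14, 3.14, 3.14, 3.14].

### API

Orientations are given as a unit quaternion [w, x, y, z].
In Python, from rig import robot gives the robot as it stands.
- The arm moves only by the tool jog_arm, never from a script. Its argument "motion" is text: rows parted by semicolons, each of 7 numbers parted by spaces: the shift along the tool's x, y, z in mm, then the turn, a rotation vector about the tool's x, y, z in rad, then the closure, from 0 (fully open) to 1 (shut). In form: x y z ax ay az claw; .... A call has 1 to 12 rows; each row is the pose to reach, as a shift and turn from the pose commanded when the call began, along the tool's axes at that moment; what a row does not reach only later rows make up. A row lasts 1/12 s, in which the tool goes at most 41.7 mm and 7.16 degrees, less where a joint would pass 70% of its speed; a pose out of reach is approached as far as the arm can. A call with a gripper value outside its range is refused whole. The fingers move at their own pace and stop on an object; "grip_force" is the grip in N (left out, the last holds). Time passes only in rows, so rows that repeat a pose let the fingers close. It gives the time, the measured TCP pose, the force and the opening at its end, in the units of the state.
- robot.state(): the state, without advancing time (a new reading comes with each control period).
- robot.read_camera(name): name is "scene" or "side" or "wrist"; returns a dict with "color" (400x640x3 uint8, blue, green, red), "z_map" (400x640 float32, m along the optical axis (not along the pixel's ray), 0 where there is no reading), "intrinsics" (3x3 intrinsics, pixels), "R" (3x3) and "t" (3): a world point X has camera coordinates R X + t; the wrist camera has in their place "hand_eye" (4x4, takes a point from camera to tool coordinates, whose origin is the TCP and whose axes are the flange's). Camera axes: x right, y down, z forward; pixel columns grow to the right and rows downward; lengths in m; the calibration is good to about 2 mm. A picture is of the moment at which its call begins: read the wrist's pose just before it.
- robot.finish_job(): hands the job in, once; it reports no verdict.
Trained networks look in the newest picture that a camera, given by its name, has taken for a name from the list of things; names that differ only in an ending like _2 or _b are one class to them, and where a whole thing is asked for, a point or a joint stands for the part that bears it (a point fixed in the world has none). Each returns a list of dicts, best first, with "score" (0 to 1); they miss things now and then, are a little off and sometimes report something else, mostly with a low value. They report only what shows in the picture. A call takes as long as a camera call. They do not tell look-alikes from the thing itself.
- robot.recognise(name, camera): "xy" ([column, row] in pixels, amid what is visible of it).
- robot.masks_of(name, camera): "mask" (400x640 bool, what is visible of it) and "xy" ([column, row] in pixels, amid what is visible of it).
The state is a dict: "time_s": time; "joints": joint angles; "qd": joint speeds; "joint_torque": joint torques, N m; "eef_pos": TCP position; "orientation": TCP orientation; "wrist_force": force on the tool from outside, world axes, zero at the start; "moment": the same for the moment, N m; "opening": finger opening in m.
Only numpy, scipy, OpenCV 4.12 (cv2) and the standard library are available. Lean on these libraries where they do the work, as an engineer would, in place of code of your own. Each camera call takes 0.05 s, during which the arm holds its last target. There are 200 camera calls.

## Working session

There is one attempt and no reset: what is moved stays moved. The work goes in short steps, Python scripts to look and compute and a tool call to move; the robot and the scene stay as the last step left them, time stands still between calls to the robot, and variables do not carry over. Pictures are saved under pics/ and viewed, about 8 in all and at most 12, crops included, and the job is handed in when it is done.

Besides the shell and the picture viewer there is one more tool, called by a JSON object that holds its "name" and its "arguments". jog_arm: Moves the arm, as the interface text tells. Its arguments: {"type":"object","properties":{"motion":{"type":"string"},"grip_force":{"type":"number"}},"required":["motion"]}

```bash
ls; mkdir -p pics; cat > h.py <<'E'
import numpy as np, cv2
from scipy.spatial.transform import Rotation as Ro
from rig import robot
def q2R(q): return Ro.from_quat([q[1],q[2],q[3],q[0]]).as_matrix()
def cam(name):
    s=robot.state(); c=robot.read_camera(name)
    if 'hand_eye' in c:
        T=np.eye(4);T[:3,:3]=q2R(s['orientation']);T[:3,3]=s['eef_pos']
        W=T@np.array(c['hand_eye']); c['Rw'],c['tw']=W[:3,:3],W[:3,3]
    else:
        R=np.array(c['R']);c['Rw']=R.T;c['tw']=-R.T@np.array(c['t'])
    return c
def cloud(c):
    K=np.array(c['intrinsics']);z=c['z_map'];v,u=np.indices(z.shape)
    P=np.stack([(u-K[0,2])/K[0,0]*z,(v-K[1,2])/K[1,1]*z,z],-1)
    W=P@c['Rw'].T+c['tw'];W[z<=0]=np.nan
    return W
def proj(c,X):
    K=np.array(c['intrinsics']);p=(np.asarray(X)-c['tw'])@c['Rw'];p=p@K.T
    return p[...,:2]/p[...,2:]
E
python3 - <<'E'
from h import *
ims=[]
for n in ['scene','side']:
    c=cam(n);W=cloud(c);ims.append(c['color']);np.savez(n,W=W,c=c['color'])
    print(n,'cam at',c['tw'].round(2))
    for k in ['lever','lever_ball','cover_mid','stand','seal_plate','manifold','swirl0','ceramic']:
        for d in robot.masks_of(k,n)[:3]:
            m=d['mask'];P=W[m];print(k,round(d['score'],2),np.round(d['xy']),np.nanmedian(P,0).round(3),m.sum())
im=np.vstack(ims);cv2.imwrite('pics/a.png',cv2.resize(im,(480,600),interpolation=cv2.INTER_AREA))
cv2.imwrite('pics/s.png',ims[0])
print(robot.state())
E
```

```text
pics
scene cam at [0.82 0.43 0.56]
lever 0.58 [293. 116.] [ 0.503 -0.228  0.099] 312
lever_ball 0.66 [289. 120.] [ 0.504 -0.227  0.095] 305
cover_mid 0.82 [441. 325.] [0.526 0.29  0.018] 2851
stand 0.94 [441. 210.] [0.37  0.124 0.047] 3974
stand 0.93 [323. 203.] [ 0.56  -0.005  0.047] 3832
stand 0.57 [378. 144.] [ 0.349 -0.106  0.042] 2572
seal_plate 0.92 [374. 134.] [ 0.336 -0.124  0.051] 1300
seal_plate 0.86 [442. 196.] [0.356 0.111 0.051] 2248
seal_plate 0.75 [291. 119.] [ 0.504 -0.227  0.096] 315
manifold 0.86 [254. 284.] [0.753 0.082 0.033] 2176
swirl0 0.44 [321. 310.] [0.673 0.175 0.016] 175
side cam at [ 0.46 -0.7   0.54]
lever 0.9 [308. 299.] [ 0.497 -0.238  0.106] 598
lever_ball 0.84 [311. 300.] [ 0.498 -0.238  0.104] 610
lever_ball 0.55 [327. 333.] [ 0.525 -0.247  0.036] 3109
cover_mid 0.89 [300. 195.] [0.515 0.267 0.018] 730
stand 0.84 [326. 261.] [ 0.541 -0.061  0.044] 3579
stand 0.82 [228. 228.] [0.348 0.062 0.042] 2820
stand 0.7 [206. 303.] [ 0.327 -0.167  0.047] 5185
seal_plate 0.86 [228. 222.] [0.346 0.09  0.051] 1424
seal_plate 0.7 [296. 189.] [0.515 0.266 0.018] 728
[... 296 characters left out ...]
  -0.061  0.044] 3590
{'time_s': 0.9, 'joints': array([-1.41649431e+00,  5.27472448e-01,  1.43271258e+00, -8.65659910e-06,
        1.18138545e+00, -1.78463728e-01]), 'qd': array([-0.0011779 , -0.00070187,  0.00102591,  0.00119266, -0.00285047,
        0.00162467]), 'joint_torque': array([-3.04945779e-04, -4.39998472e+01, -1.76987958e+01,  6.34568813e-02,
        5.04386926e-02, -3.35575066e-05]), 'eef_pos': array([ 0.20420457, -0.59067347,  0.22256133]), 'orientation': array([ 1.10373242e-05,  9.86190000e-01,  1.65617886e-01, -4.13790946e-06]), 'wrist_force': array([0.47564557, 0.43820355, 0.93271351]), 'moment': array([ 0.02184452, -0.03928835,  0.03093139]), 'opening': 0.08703327784626931}
```

View pics/s.png

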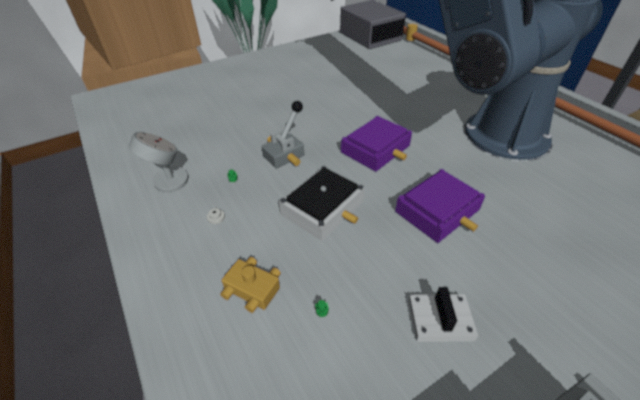

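View pics/a.png

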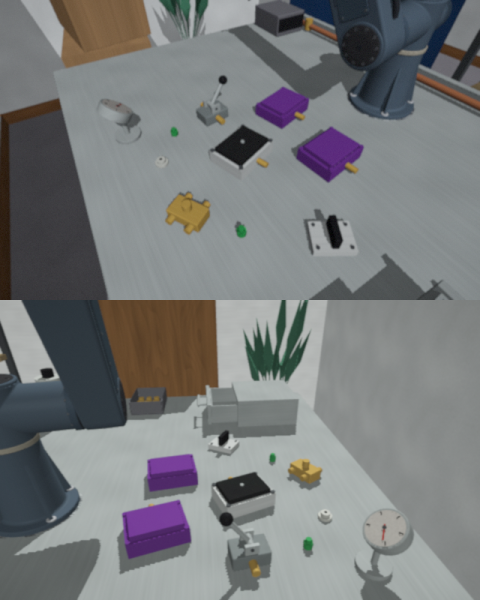

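The real stand is the black-plated tray at scene (322,197). The purple look-alikes are at (377,143) and (440,205). The pin shows at about (323,188). The cover is at (443,315) and looks like nothing else in view. The isolator is at (283,150) with its ball at (297,106). Next I'll measure poses and check with a crop.

```bash
python3 - <<'E'
from h import *
D={n:np.load(n+'.npz') for n in ['scene','side']}
def rect(P):
    r=cv2.minAreaRect((P[:,:2]*1000).astype(np.float32));b=cv2.boxPoints(r);return np.round(r[0],1),np.round(r[1],1),round(r[2],1)
def near(W,xy,r): return np.hypot(W[...,0]-xy[0],W[...,1]-xy[1])<r
for n in D:
    W=D[n]['W'];c=D[n]['c'].astype(int);g=c.max(-1);sat=c.max(-1)-c.min(-1)
    s=near(W,(.55,-.03),.11)
    m=s&(W[...,2]>.045)&(W[...,2]<.056)&(g<60);print(n,'seal',m.sum(),rect(W[m]),np.median(W[m],0).round(4))
    m2=s&(W[...,2]>.030)&(W[...,2]<.06)&(sat<40);print(' tray',m2.sum(),rect(W[m2]))
    p=s&(W[...,2]>.046)&(W[...,2]<.065)&(g>75)
    k,l,st,ce=cv2.connectedComponentsWithStats(p.astype(np.uint8))
    for i in range(1,k):
        if 3<st[i,4]<150: print('  bright',ce[i].round(1),st[i,4],np.median(W[l==i],0).round(4))
    s=near(W,(.52,.285),.09)
    m=s&(W[...,2]>.010)&(W[...,2]<.06);print(' cover',m.sum(),rect(W[m]))
    m=s&(W[...,2]>.044);print(' grip',m.sum(),rect(W[m]) if m.sum()>4 else'',np.median(W[m],0))
    s=near(W,(.52,-.22),.09)
    m=s&(W[...,2]>.028)&(W[...,2]<.042)&(sat<40);print(' isobox',m.sum(),rect(W[m]))
    m=s&(W[...,2]>.042)&(W[...,2]<.066)&(sat<40);print(' cheeks',m.sum(),rect(W[m]))
    m=s&(W[...,2]>.09)&(g<70);P=W[m]
    from scipy.optimize import least_squares
    f=least_squares(lambda x:np.linalg.norm(P-x,axis=1)-.014,P.mean(0)-[0,0,.01],loss='soft_l1',f_scale=.002);print(' ball',m.sum(),f.x.round(4),f.cost)
    m=s&(W[...,2]>.06)&(W[...,2]<.1)&(g>=75);print(' rod',m.sum(),[ (round(z,3),W[m&(abs(W[...,2]-z)<.004)].mean(0).round(3)) for z in (.065,.075,.085,.095)])
a=cv2.resize(D['scene']['c'][90:240,240:380],None,fx=4,fy=4,interpolation=cv2.INTER_CUBIC)
cv2.imwrite('pics/b.png',a)
E
```

```text
scene seal 1882 (array([545.5, -27.6]), array([121.1,  89.4]), 19.5) [ 0.5513 -0.0218  0.0516]
 tray 2884 (array([545.6, -29. ]), array([140.8, 112.4]), 18.8)
  bright [323.  188.3] 26 [ 0.5419 -0.0295  0.0546]
 cover 2637 (array([516.1, 284.7]), array([71.5, 91.2]), 58.8)
 grip 448 (array([516.9, 285.1]), array([59.1, 16.4]), 58.9) [0.51991998 0.2874431  0.05315761]
 isobox 465 (array([ 534.4, -227.7]), array([85.7, 62. ]), 6.5)
 cheeks 252 (array([ 532.9, -227.6]), array([32.1, 56.2]), 5.6)
 ball 88 [ 0.4856 -0.2343  0.1202] 3.9270159236375023e-05
 rod 131 [(0.065, array([ 0.528, -0.227,  0.065])), (0.075, array([ 0.52 , -0.227,  0.075])), (0.085, array([ 0.512, -0.228,  0.086])), (0.095, array([ 0.506, -0.228,  0.096]))]
side seal 1603 (array([542.8, -34.1]), array([118.3,  87.7]), 19.2) [ 0.54   -0.0413  0.0516]
 tray 2667 (array([543.6, -30.9]), array([140.9, 112.7]), 19.0)
  bright [313.  235.9] 64 [0.5264 0.0093 0.0516]
  bright [350.2 241.1] 26 [ 0.5994 -0.0172  0.0516]
  bright [322.1 245.7] 27 [ 0.5413 -0.0312  0.0543]
 cover 615 (array([513.8, 282.5]), array([74.4, 90.9]), 59.5)
 grip 103 (array([514.2, 281. ]), array([60. , 16.9]), 58.3) [0.51222807 0.27383253 0.0525852 ]
 isobox 1261 (array([ 532.2, -231. ]), array([85.5, 61.9]), 6.6)
 cheeks 477 (array([ 531.7, -231.1]), array([31.8, 56. ]), 6.8)
 ball 259 [ 0.4846 -0.2348  0.1199] 7.648292618550281e-05
 rod 237 [(0.065, array([ 0.524, -0.236,  0.065])), (0.075, array([ 0.517, -0.236,  0.076])), (0.085, array([ 0.51 , -0.236,  0.085])), (0.095, array([ 0.504, -0.237,  0.095]))]
```

View pics/b.png

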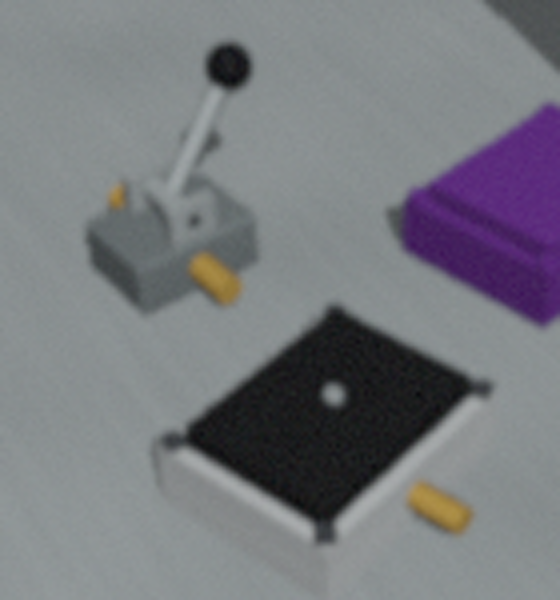

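The crop confirms the choice: the pin shows on the black plate at crop (333,393), and the lever ball at crop (229,66) leans away from world +x. Next is the lever flip.

```bash
cat >> h.py <<'E'
def go(xyz,head_deg):
    "shift (mm) and turn (rad) in tool axes to a tool-down pose with tool x at heading"
    s=robot.state();R=q2R(s['orientation']);h=np.radians(head_deg)
    x=np.array([np.cos(h),np.sin(h),0]);z=np.array([0,0,-1.]);Rt=np.stack([x,np.cross(z,x),z],1)
    print('shift',(R.T@(np.array(xyz)-s['eef_pos'])*1000).round(1),'turn',Ro.from_matrix(R.T@Rt).as_rotvec().round(3),'t',round(s['time_s'],2))
E
python3 -c "
from h import *
go((.4416,-.2394,.2),6.5)"
```

```text
shift [ 339.1 -254.5   22.6] turn [0.    0.    0.219] t 0.9
```

{"name": "jog_arm", "arguments": {"motion": "34 -25 2 0 0 0.02 1;68 -51 4 0 0 0.04 1;102 -76 6 0 0 0.06 1;136 -102 9 0 0 0.09 1;170 -127 11 0 0 0.11 1;203 -153 13 0 0 0.13 1;237 -178 15 0 0 0.15 1;271 -204 18 0 0 0.17 1;305 -229 20 0 0 0.2 1;339 -254 23 0 0 0.22 1;339 -254 23 0 0 0.22 1;339 -254 23 0 0 0.22 1", "grip_force": 40}}

```text
time_s: 1.9
eef_pos: [0.4426, -0.2373, 0.1995]
orientation: [-0.0, 0.998, 0.059, -0.0]
wrist_force: [-0.6, 0.1, -0.3]
opening: 0.0148
```

```bash
python3 -c "
from h import *
go((.4416,-.2394,.112),6.5)
go((.524,-.2300,.112),6.5);s=robot.state();print(s['eef_pos'],s['wrist_force'],s['opening'])"
```

```text
shift [-1.3  2.  87.5] turn [-0.     0.     0.005] t 1.9
shift [81.7  2.4 87.5] turn [-0.     0.     0.005] t 1.9
[ 0.44263925 -0.2373245   0.19950972] [-0.57300328  0.06011489 -0.25415613] 0.014802886359449832
```

{"name": "jog_arm", "arguments": {"motion": "0 2 30 0 0 0 1;0 2 60 0 0 0 1;0 2 87 0 0 0 1;0 2 87 0 0 0 1;10 2 87 0 0 0 1;20 2 87 0 0 0 1;30 2 87 0 0 0 1;38 2 87 0 0 0 1;46 2 87 0 0 0 1;54 2 87 0 0 0 1;62 2 87 0 0 0 1;70 2 87 0 0 0 1"}}

```text
time_s: 2.9
eef_pos: [0.5125, -0.2338, 0.1128]
orientation: [0.0, 0.998, 0.057, 0.0]
wrist_force: [0.4, -0.5, -0.3]
opening: 0.0001
```

{"name": "jog_arm", "arguments": {"motion": "8 0 0 0 0 0 1;14 0 0 0 0 0 1;20 0 0 0 0 0 1;20 0 0 0 0 0 1;20 0 0 0 0 0 1;20 0 0 0 0 0 1;10 0 0 0 0 0 1;0 0 -30 0 0 0 0.7;0 0 -70 0 0 0 0.5;0 0 -100 0 0 0 0.3;0 0 -100 0 0 0 0"}}

```text
time_s: 3.82
eef_pos: [0.5136, -0.2365, 0.2188]
orientation: [0.004, 0.998, 0.056, 0.005]
wrist_force: [0.1, -0.3, -0.4]
opening: 0.0193
```

```bash
python3 - <<'E'
from h import *
for n in ['side']:
    c=cam(n);W=cloud(c);g=c['color'].max(-1)
    m=(np.hypot(W[...,0]-.54,W[...,1]+.23)<.09)&(W[...,2]>.09)&(W[...,2]<.15)
    print(n,m.sum(),np.nanmedian(W[m],0))
    cv2.imwrite('pics/c.png',c['color'][150:400,150:480])
go((.5155,.284,.15),58.8)
E
```

```text
side 388 [ 0.57323458 -0.23058208  0.122043  ]
shift [  60.9 -516.3   63.7] turn [ 0.008 -0.003 -0.914] t 3.87
```

View pics/c.png

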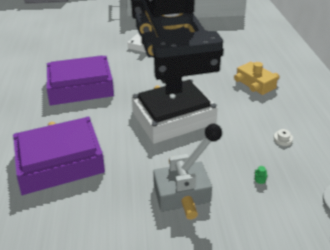

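The lever has been thrown: the ball is at crop (213,131), which is world x≈0.577, on the +x side. Next I'll move over the stand and get a close look at the pin with the wrist camera.

{"name": "jog_arm", "arguments": {"motion": "0 -30 -5 0 0 -0.05 0;5 -65 -15 0 0 -0.1 0;10 -100 -25 0 0 -0.15 0;15 -135 -35 0 0 -0.2 0;20 -170 -40 0 0 -0.21 0;20 -200 -40 0 0 -0.21 0;20 -200 -40 0 0 -0.21 0;20 -200 -40 0 0 -0.21 0;20 -200 -40 0 0 -0.21 0"}}

```text
time_s: 4.62
eef_pos: [0.5079, -0.0333, 0.2516]
orientation: [-0.0, 0.987, 0.161, -0.001]
wrist_force: [0.5, 0.2, 0.2]
opening: 0.0823
```

```bash
cat > st.py <<'E'
from h import *
c=cam('wrist');W=cloud(c);g=c['color'].astype(int).max(-1)
print(np.array(c['hand_eye']).round(3).tolist(),robot.state()['eef_pos'])
def rect(P):
    r=cv2.minAreaRect((P[:,:2]*1000).astype(np.float32));return np.round(r[0],1),np.round(r[1],1),round(r[2],1)
s=np.hypot(W[...,0]-.545,W[...,1]+.03)<.11
m=s&(W[...,2]>.044)&(W[...,2]<.06)&(g<60);print('seal',m.sum(),rect(W[m]),np.median(W[m],0))
p=s&(W[...,2]>.044)&(W[...,2]<.065)&(g>75)
k,l,t,ce=cv2.connectedComponentsWithStats(p.astype(np.uint8))
for i in range(1,k):
    if 10<t[i,4]<3000: print(' bright',ce[i].round(1),t[i,4],np.median(W[l==i],0).round(4))
cv2.imwrite('pics/w1.png',c['color']);go((.5155,.284,.15),58.8)
E
python3 st.py
```

```text
[[0.001, -0.957, -0.29, 0.08], [1.0, 0.001, 0.0, 0.001], [0.0, -0.29, 0.957, -0.162], [0.0, 0.0, 0.0, 1.0]] [ 0.50828294 -0.03387003  0.25176986]
seal 5707 (array([544.6, -32.3]), array([120.9,  91.3]), 19.3) [ 0.55465528 -0.02642201  0.0520012 ]
 bright [279.2  96.3] 25 [0.5896 0.0396 0.0448]
 bright [360.7  94.8] 29 [ 0.6236 -0.0557  0.0447]
 bright [357.8 102.1] 13 [ 0.6145 -0.0547  0.0495]
 bright [284.  109.5] 12 [0.5769 0.0286 0.0511]
 bright [285. 132.] 17 [0.5516 0.0196 0.0516]
 bright [286.  156.5] 16 [0.5224 0.0096 0.0514]
 bright [320.2 151.8] 61 [ 0.5426 -0.0302  0.0552]
 bright [355.  164.5] 12 [ 0.5411 -0.0782  0.0517]
 bright [287.  181.5] 16 [ 0.4914 -0.0013  0.0515]
 bright [284.  196.4] 28 [ 0.4683 -0.0032  0.0446]
 bright [319.1 194. ] 65 [ 0.4888 -0.0468  0.052 ]
 bright [356.1 198. ] 15 [ 0.4977 -0.0976  0.0442]
shift [ 107.6 -299.2  101.7] turn [-0.001  0.001 -0.704] t 4.67
```

View pics/w1.png

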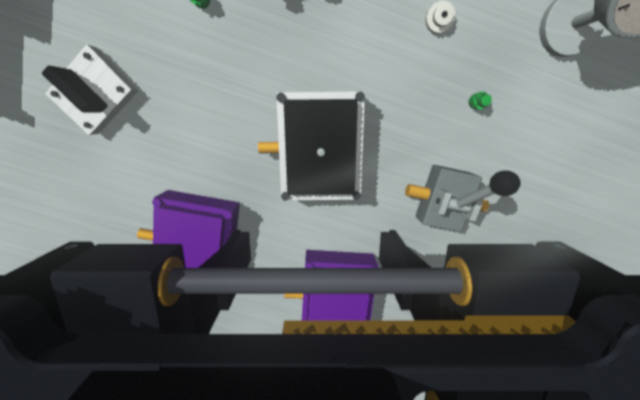

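The wrist view shows the pin at (320,152) on the black plate, agreeing with the other cameras at about (0.542,-0.030). The lever is still over at (505,183). Now to the cover.

{"name": "jog_arm", "arguments": {"motion": "11 -30 10 0 0 -0.08 0;22 -60 20 0 0 -0.16 0;33 -90 30 0 0 -0.24 0;44 -120 40 0 0 -0.32 0;55 -150 50 0 0 -0.4 0;66 -180 60 0 0 -0.48 0;77 -210 70 0 0 -0.56 0;88 -240 80 0 0 -0.64 0;99 -270 90 0 0 -0.7 0;108 -299 100 0 0 -0.704 0;108 -299 100 0 0 -0.704 0;108 -299 100 0 0 -0.704 0"}}

```text
time_s: 5.67
eef_pos: [0.5163, 0.2846, 0.151]
orientation: [0.0, 0.871, 0.492, -0.001]
wrist_force: [0.2, -0.3, -0.2]
opening: 0.0871
```

```bash
python3 - <<'E'
from h import *
c=cam('wrist');W=cloud(c)
def rect(P):
    r=cv2.minAreaRect((P[:,:2]*1000).astype(np.float32));return np.round(r[0],1),np.round(r[1],1),round(r[2],1)
s=np.hypot(W[...,0]-.515,W[...,1]-.284)<.09
m=s&(W[...,2]>.01)&(W[...,2]<.06);print('cover',m.sum(),rect(W[m]))
m=s&(W[...,2]>.045)&(W[...,2]<.06);print('grip',m.sum(),rect(W[m]))
go((.5155,.2840,.024),58.9)
E
```

```text
cover 5386 (array([516. , 283.9]), array([70.7, 90.1]), 58.9)
grip 977 (array([516.4, 284.3]), array([59.3, 15.7]), 58.4)
shift [-1.000e-01 -1.000e+00  1.277e+02] turn [-0.001  0.002 -0.002] t 5.72
```

{"name": "jog_arm", "arguments": {"motion": "0 0 30 0 0 0 0;0 0 60 0 0 0 0;0 0 90 0 0 0 0;0 0 110 0 0 0 0;0 0 122 0 0 0 0;0 0 127 0 0 0 0;0 0 127 0 0 0 0.5;0 0 127 0 0 0 1;0 0 127 0 0 0 1;0 0 127 0 0 0 1;0 0 127 0 0 0 1;0 0 127 0 0 0 1", "grip_force": 45}}

```text
time_s: 6.72
eef_pos: [0.5168, 0.2851, 0.0264]
orientation: [0.0, 0.871, 0.491, 0.001]
wrist_force: [-0.1, -0.2, 0.0]
opening: 0.0552
```

{"name": "jog_arm", "arguments": {"motion": "0 0 0 0 0 0 1;0 0 0 0 0 0 1;0 0 0 0 0 0 1;0 0 -10 0 0 0 1;0 0 -30 0 0 0 1;0 0 -60 0 0 0 1;0 0 -90 0 0 0 1;0 0 -110 0 0 0 1;0 0 -110 0 0 0 1", "grip_force": 45}}

```text
time_s: 7.47
eef_pos: [0.5195, 0.286, 0.141]
orientation: [0.001, 0.871, 0.491, 0.005]
wrist_force: [0.2, 0.5, -0.2]
opening: 0.0016
```

```bash
python3 - <<'E'
from h import *
for n in ['side','scene']:
    c=cam(n);W=cloud(c);e=np.array(robot.state()['eef_pos'])
    cv2.imwrite(f'pics/g{n}.png',c['color'])
    P=W[(np.hypot(W[...,0]-e[0],W[...,1]-e[1])<.07)&(W[...,2]>.09)&(W[...,2]<.155)]
    print(len(P),np.histogram(P[:,2],bins=np.arange(.09,.155,.004)))
print(robot.state())
a=np.radians(19.1);u=np.array([np.cos(a),np.sin(a)])
pin=np.array([.542,-.0305])
for off in (.0,.008,-.008): print(off); go((*(pin+u*off),.12),109.1)
E
```

```text
60 (array([ 0,  0,  0,  0,  0,  0,  0,  0,  0,  0,  0,  0,  5, 16, 19, 15]), array([0.09 , 0.094, 0.098, 0.102, 0.106, 0.11 , 0.114, 0.118, 0.122,
       0.126, 0.13 , 0.134, 0.138, 0.142, 0.146, 0.15 , 0.154]))
176 (array([ 0,  0,  0,  0,  0,  0,  0,  0,  0,  0,  0,  2, 34, 42, 41, 46]), array([0.09 , 0.094, 0.098, 0.102, 0.106, 0.11 , 0.114, 0.118, 0.122,
       0.126, 0.13 , 0.134, 0.138, 0.142, 0.146, 0.15 , 0.154]))
{'time_s': 7.5667, 'joints': array([ 3.14773548e-01,  5.89019539e-01,  1.60268629e+00, -2.37006476e-05,
        9.47354591e-01,  8.58694039e-01]), 'qd': array([-0.00092964,  0.03861257,  0.03365346, -0.00095217, -0.00160745,
       -0.00223583]), 'joint_torque': array([ 2.33574654e-02, -4.44693017e+01, -1.47971320e+01,  6.95120660e-02,
       -8.56032246e-02,  2.01400893e-03]), 'eef_pos': array([0.5167993 , 0.28499877, 0.13696809]), 'orientation': array([2.59320859e-04, 8.71056950e-01, 4.91180402e-01, 1.23931084e-03]), 'wrist_force': array([ 0.29527988, -0.71260323, -0.71405612]), 'moment': array([-0.0241673 , -0.01206   , -0.02672409]), 'opening': 0.0006704954463307684}
0.0
shift [-257.   184.8   16.8] turn [ 0.002 -0.001 -0.877] t 7.57
0.008
shift [-250.8  189.9   16.8] turn [ 0.002 -0.001 -0.877] t 7.57
-0.008
shift [-263.1  179.7   16.8] turn [ 0.002 -0.001 -0.877] t 7.57
```

The fingers hadn't closed yet when I lifted. I'll re-look at the cover and retry.

{"name": "jog_arm", "arguments": {"motion": "0 0 -15 0 0 0 0;0 0 -15 0 0 0 0;0 0 -15 0 0 0 0;0 0 -15 0 0 0 0;0 0 -15 0 0 0 0;0 0 -15 0 0 0 0;0 0 -15 0 0 0 0;0 0 -15 0 0 0 0;0 0 -15 0 0 0 0;0 0 -15 0 0 0 0;0 0 -15 0 0 0 0;0 0 -15 0 0 0 0", "grip_force": 45}}

```text
time_s: 8.57
eef_pos: [0.5164, 0.2848, 0.1506]
orientation: [-0.0, 0.871, 0.491, 0.0]
wrist_force: [-0.1, 0.4, 0.0]
opening: 0.0728
```

```bash
python3 - <<'E'
from h import *
def rect(P):
    r=cv2.minAreaRect((P[:,:2]*1000).astype(np.float32));return np.round(r[0],1),np.round(r[1],1),round(r[2],1)
for n in ['wrist','scene']:
    c=cam(n);W=cloud(c)
    s=np.hypot(W[...,0]-.515,W[...,1]-.284)<.09
    m=s&(W[...,2]>.01)&(W[...,2]<.07);print('cover',m.sum(),rect(W[m]))
    m=s&(W[...,2]>.045)&(W[...,2]<.07);print('grip',m.sum(),rect(W[m]),np.median(W[m],0))
    cv2.imwrite(f'pics/r{n}.png',c['color'])
go((.516,.284,.024),58.9);print(robot.state()['opening'])
E
```

```text
cover 5328 (array([516.1, 284.2]), array([69.9, 90. ]), 59.0)
grip 969 (array([516.3, 284.3]), array([59.6, 15.5]), 58.5) [0.51725327 0.28665145 0.05371194]
cover 2632 (array([516.2, 284.4]), array([71.7, 91. ]), 58.5)
grip 442 (array([517.1, 285.4]), array([58.5, 16.2]), 58.6) [0.51963159 0.28710848 0.05300457]
shift [-9.000e-01  1.000e-01  1.266e+02] turn [ 0.    -0.    -0.001] t 8.67
0.080592204132465
```

View pics/rwrist.png

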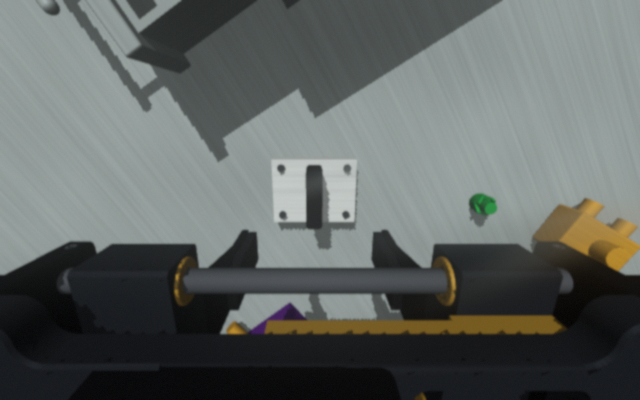

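The cover at (315,190) hasn't moved. I'll retry with more time to close.

{"name": "jog_arm", "arguments": {"motion": "0 0 30 0 0 0 0.5;0 0 60 0 0 0 0.5;0 0 90 0 0 0 0.5;0 0 110 0 0 0 0.5;0 0 122 0 0 0 0.5;0 0 127 0 0 0 0.5;0 0 127 0 0 0 0.7;0 0 127 0 0 0 1;0 0 127 0 0 0 1;0 0 127 0 0 0 1;0 0 127 0 0 0 1;0 0 127 0 0 0 1", "grip_force": 45}}

```text
time_s: 9.67
eef_pos: [0.5165, 0.2852, 0.0245]
orientation: [-0.0, 0.871, 0.491, 0.001]
wrist_force: [0.5, -0.6, -0.5]
opening: 0.0155
```

{"name": "jog_arm", "arguments": {"motion": "0 0 0 0 0 0 1;0 0 0 0 0 0 1;0 0 0 0 0 0 1;0 0 0 0 0 0 1;0 0 0 0 0 0 1;0 0 0 0 0 0 1"}}

```text
time_s: 10.17
eef_pos: [0.5165, 0.2852, 0.0245]
orientation: [-0.0, 0.871, 0.491, 0.0]
wrist_force: [-2.2, 1.1, 6.7]
opening: 0.0157
```

Gripped (opening 15.7 mm). Lifting.

{"name": "jog_arm", "arguments": {"motion": "0 0 -5 0 0 0 1;0 0 -20 0 0 0 1;0 0 -45 0 0 0 1;0 0 -75 0 0 0 1;0 0 -96 0 0 0 1;0 0 -96 0 0 0 1;0 0 -96 0 0 0 1"}}

```text
time_s: 10.75
eef_pos: [0.5167, 0.2848, 0.1199]
orientation: [0.0, 0.871, 0.491, 0.001]
wrist_force: [-0.6, 0.1, -4.0]
opening: 0.0157
```

```bash
python3 - <<'E'
from h import *
s=robot.state();print(s['wrist_force'],s['opening'],s['eef_pos'])
def rect(P):
    r=cv2.minAreaRect((P[:,:2]*1000).astype(np.float32));return np.round(r[0],1),np.round(r[1],1),round(r[2],1)
e=s['eef_pos']
c=cam('scene');W=cloud(c)
m=(np.hypot(W[...,0]-e[0],W[...,1]-e[1])<.07)&(W[...,2]>e[2]-.013)&(W[...,2]<e[2]+.002)
print(m.sum(),rect(W[m]),np.median(W[m],0))
a=np.radians(19.1);u=np.array([np.cos(a),np.sin(a)])
pin=np.array([.542,-.0305])
for off in (.008,-.008): print(off); go((*(pin+u*off),.12),109.1)
E
```

```text
[-0.56921482  0.09665434 -3.98446835] 0.01574658450486486 [0.51666672 0.28483739 0.11994872]
1916 (array([518.3, 286.2]), array([67.2, 91. ]), 58.2) [0.53392103 0.2934976  0.11305828]
0.008
shift [-249.5  190.9   -1.3] turn [-0.002  0.001 -0.877] t 10.8
-0.008
shift [-261.8  180.6   -1.2] turn [-0.002  0.001 -0.877] t 10.8
```

{"name": "jog_arm", "arguments": {"motion": "-24 18 0 0 0 -0.08 1;-48 36 0 0 0 -0.16 1;-72 55 0 0 0 -0.24 1;-97 74 0 0 0 -0.33 1;-122 93 0 0 0 -0.42 1;-147 112 0 0 0 -0.51 1;-172 131 0 0 0 -0.6 1;-197 150 0 0 0 -0.69 1;-222 169 0 0 0 -0.78 1;-240 183 0 0 0 -0.85 1;-249 191 0 0 0 -0.877 1;-249 191 0 0 0 -0.877 1"}}

```text
time_s: 11.8
eef_pos: [0.5503, -0.03, 0.1172]
orientation: [-0.001, 0.581, 0.814, -0.001]
wrist_force: [0.2, 1.5, -3.1]
opening: 0.0154
```

{"name": "jog_arm", "arguments": {"motion": "0 0 0 0 0 0 1;0 0 0 0 0 0 1;0 0 0 0 0 0 1"}}

```text
time_s: 12.05
eef_pos: [0.5498, -0.0257, 0.1186]
orientation: [-0.001, 0.58, 0.815, -0.0]
wrist_force: [-0.3, 0.1, -4.4]
opening: 0.0157
```

```bash
python3 - <<'E'
from h import *
s=robot.state();print(s['wrist_force'],s['opening'],s['eef_pos'])
e=s['eef_pos']
def rect(P):
    r=cv2.minAreaRect((P[:,:2]*1000).astype(np.float32));return np.round(r[0],1),np.round(r[1],1),round(r[2],1)
for n in ['scene','side']:
    c=cam(n);W=cloud(c)
    m=(np.hypot(W[...,0]-e[0],W[...,1]-e[1])<.07)&(W[...,2]>e[2]-.011)&(W[...,2]<e[2]-.002)
    print(n,m.sum(),rect(W[m]),np.median(W[m],0))
    cv2.imwrite(f'pics/p{n}.png',c['color'])
a=np.radians(19.1);u=np.array([np.cos(a),np.sin(a)]);v=np.array([-u[1],u[0]])
pin=np.array([.542,-.0305])
go((*(pin+u*.008+v*.001),.083),109.1)
a=cv2.resize(cv2.imread('pics/pscene.png')[80:260,230:430],None,fx=3,fy=3,interpolation=cv2.INTER_CUBIC)
cv2.imwrite('pics/p.png',a)
E
```

```text
[-0.25477049  0.07569302 -4.4148842 ] 0.015698526923201648 [ 0.54977904 -0.0257142   0.11862449]
scene 755 (array([550.1, -26.3]), array([92.4, 71. ]), 18.9) [ 0.56881191 -0.01142084  0.11176523]
side 728 (array([548.7, -27.6]), array([90.7, 74.3]), 19.7) [ 0.5381807  -0.04105385  0.11204861]
shift [-0.7 -1.4 36.2] turn [-0.001 -0.001  0.001] t 12.15
```

View pics/p.png

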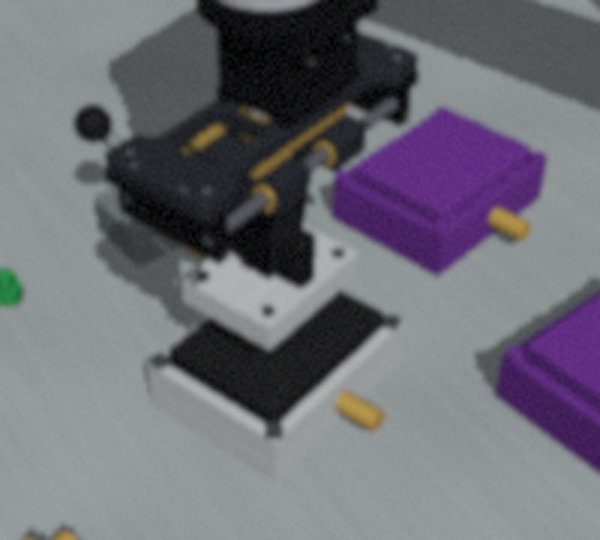

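The cover is held level and square above the plate, with the lever still off at (93,124). Lowering onto the pin.

{"name": "jog_arm", "arguments": {"motion": "0 -1 10 0 0 0 1;0 -1 20 0 0 0 1;0 -1 28 0 0 0 1;0 -1 33 0 0 0 1;0 -1 36 0 0 0 1;0 -1 36 0 0 0 1"}}

```text
time_s: 12.65
eef_pos: [0.5493, -0.0273, 0.0824]
orientation: [-0.001, 0.58, 0.814, -0.0]
wrist_force: [-0.1, 0.6, -3.9]
opening: 0.0154
```

{"name": "jog_arm", "arguments": {"motion": "0 0 1 0 0 0 1;0 0 2 0 0 0 1;0 0 2 0 0 0 1;0 0 2 0 0 0 1"}}

```text
time_s: 12.98
eef_pos: [0.5502, -0.0275, 0.0818]
orientation: [0.0, 0.58, 0.815, 0.0]
wrist_force: [0.3, -0.4, -4.1]
opening: 0.0157
```

{"name": "jog_arm", "arguments": {"motion": "0 0 0.5 0 0 0 1;0 0 1 0 0 0 1;0 0 1 0 0 0 1;0 0 1 0 0 0 1"}}

```text
time_s: 13.32
eef_pos: [0.5499, -0.0274, 0.0806]
orientation: [0.0, 0.58, 0.815, 0.0]
wrist_force: [-0.9, -0.9, -4.4]
opening: 0.0158
```

{"name": "jog_arm", "arguments": {"motion": "0 0 0.5 0 0 0 1;0 0 1 0 0 0 1;0 0 1 0 0 0 1;0 0 1 0 0 0 1"}}

```text
time_s: 13.65
eef_pos: [0.5501, -0.0274, 0.0804]
orientation: [0.0, 0.58, 0.815, 0.0]
wrist_force: [-2.0, 0.5, 5.2]
opening: 0.0156
```

{"name": "jog_arm", "arguments": {"motion": "0 0 0.5 0 0 0 1;0 0 1 0 0 0 1;0 0 1 0 0 0 1;0 0 1 0 0 0 1"}}

```text
time_s: 13.98
eef_pos: [0.5501, -0.0274, 0.0803]
orientation: [0.0, 0.58, 0.815, 0.0]
wrist_force: [-3.4, 0.7, 12.4]
opening: 0.0157
```

The cover touches the pin at the predicted height. I'll back off a little and slide along stand -x.

{"name": "jog_arm", "arguments": {"motion": "0 0 -0.8 0 0 0 1;0 -0.7 -0.8 0 0 0 1;0 -1.4 -0.8 0 0 0 1;0 -2 -0.8 0 0 0 1;0 -2.7 -0.8 0 0 0 1;0 -3.4 -0.8 0 0 0 1;0 -4 -0.8 0 0 0 1;0 -4.7 -0.8 0 0 0 1;0 -5.2 -0.8 0 0 0 1;0 -5.2 -0.8 0 0 0 1"}}

```text
time_s: 14.82
eef_pos: [0.548, -0.0294, 0.0804]
orientation: [0.003, 0.58, 0.814, 0.002]
wrist_force: [3.9, 3.0, 6.4]
opening: 0.0155
```

{"name": "jog_arm", "arguments": {"motion": "0 -0.5 0 0 0 0 1;0 -1 0 0 0 0 1;0 -1.5 0 0 0 0 1;0 -1.5 0 0 0 0 1"}}

```text
time_s: 15.15
eef_pos: [0.5463, -0.0303, 0.0802]
orientation: [0.003, 0.58, 0.814, 0.001]
wrist_force: [5.1, 2.7, 4.8]
opening: 0.0156
```

{"name": "jog_arm", "arguments": {"motion": "0 -0.4 0 0 0 0 1;0 -0.8 0 0 0 0 1;0 -0.8 0 0 0 0 1;0 -0.8 0 0 0 0 1"}}

```text
time_s: 15.48
eef_pos: [0.5402, -0.0297, 0.0781]
orientation: [-0.003, 0.58, 0.815, -0.001]
wrist_force: [1.6, 0.8, -3.5]
opening: 0.016
```

The push force vanished and z fell to 0.078, so it has likely dropped in. I'll lower further to check that it reaches the plate at 0.0765.

{"name": "jog_arm", "arguments": {"motion": "0 0 0.5 0 0 0 1;0 0 1 0 0 0 1;0 0 1.5 0 0 0 1;0 0 2 0 0 0 1;0 0 2 0 0 0 1;0 0 2 0 0 0 1"}}

```text
time_s: 15.98
eef_pos: [0.5425, -0.0298, 0.0771]
orientation: [-0.0, 0.58, 0.815, -0.0]
wrist_force: [-0.6, -0.2, -4.0]
opening: 0.0153
```

{"name": "jog_arm", "arguments": {"motion": "0 0 0.5 0 0 0 1;0 0 1 0 0 0 1;0 0 1 0 0 0 1;0 0 1 0 0 0 1"}}

```text
time_s: 16.32
eef_pos: [0.5429, -0.0299, 0.0765]
orientation: [0.0, 0.58, 0.815, 0.0]
wrist_force: [-0.1, -0.5, -1.6]
opening: 0.0155
```

Its underside is at plate level, 4 mm below the pin's top, so the slot is over the pin. Pressing.

{"name": "jog_arm", "arguments": {"motion": "0 0 0.7 0 0 0 1;0 0 1.4 0 0 0 1;0 0 2.1 0 0 0 1;0 0 2.8 0 0 0 1;0 0 3.5 0 0 0 1;0 0 4 0 0 0 1;0 0 4 0 0 0 1;0 0 4 0 0 0 1", "grip_force": 60}}

```text
time_s: 16.98
eef_pos: [0.543, -0.0299, 0.0728]
orientation: [0.0, 0.58, 0.815, 0.0]
wrist_force: [-3.1, 1.0, 6.1]
opening: 0.0156
```

{"name": "jog_arm", "arguments": {"motion": "0 0 0.7 0 0 0 1;0 0 1.4 0 0 0 1;0 0 2.1 0 0 0 1;0 0 2.8 0 0 0 1;0 0 3.5 0 0 0 1;0 0 3.5 0 0 0 1;0 0 3.5 0 0 0 1"}}

```text
time_s: 17.57
eef_pos: [0.543, -0.0299, 0.0698]
orientation: [0.0, 0.58, 0.815, 0.0]
wrist_force: [-2.5, 0.1, 9.2]
opening: 0.0156
```

{"name": "jog_arm", "arguments": {"motion": "0 0 0.4 0 0 0 1;0 0 0.8 0 0 0 1;0 0 1.2 0 0 0 1;0 0 1.6 0 0 0 1;0 0 1.6 0 0 0 1;0 0 1.6 0 0 0 1;0 0 1.6 0 0 0 1"}}

```text
time_s: 18.15
eef_pos: [0.543, -0.0299, 0.0685]
orientation: [0.0, 0.58, 0.815, 0.0]
wrist_force: [-3.6, 1.1, 11.7]
opening: 0.0155
```

```bash
python3 - <<'E'
from h import *
s=robot.state();print(s['wrist_force'],s['opening'],s['eef_pos'])
ims=[]
for n in ['scene','side']:
    c=cam(n);W=cloud(c);r=np.hypot(W[...,0]-.543,W[...,1]+.03)<.11;g=c['color'].max(-1)
    a=np.radians(19.1);X=(W[...,0]-.5443)*np.cos(a)+(W[...,1]+.0312)*np.sin(a);Y=-(W[...,0]-.5443)*np.sin(a)+(W[...,1]+.0312)*np.cos(a)
    for lo,hi in((46,58),(-58,-50)):
        m=(abs(Y)<40e-3)&(X>lo/1e3)&(X<hi/1e3)&(g<60)&(W[...,2]<.06); print(n,'plate X',lo,m.sum(),np.median(W[m],0)[2:] if m.sum() else '')
    m=(abs(Y)<.034)&(abs(X+.002)<.043)&(g>100)&(W[...,2]>.05)&(W[...,2]<.075);print(' cover top',m.sum(),np.median(W[m],0),[np.round(np.median(W[m&k],0)[2],4) for k in (X>.02,X<-.02)])
    m=(np.hypot(W[...,0]-.58,W[...,1]+.225)<.05)&(W[...,2]>.09)&(W[...,2]<.14)&(g<60);print(' ball',m.sum(),np.median(W[m],0) if m.sum() else '')
    ims.append(c['color'])
cv2.imwrite('pics/f.png',np.hstack([cv2.resize(i[y:y+170,x:x+210],(399,323),interpolation=cv2.INTER_CUBIC) for i,(y,x) in zip(ims,((100,220),(190,220)))]))
E
```

```text
[-3.63751117  1.11854129 11.73073789] 0.015460203608699088 [ 0.54298256 -0.02991529  0.06850725]
scene plate X 46 180 [0.04367672]
scene plate X -58 3 [0.04312105]
 cover top 528 [ 0.55912319 -0.01672907  0.06182749] [np.float64(0.0617), np.float64(0.0618)]
 ball 87 [ 0.58449384 -0.21421888  0.1271159 ]
side plate X 46 15 [0.04323844]
side plate X -58 95 [0.04361215]
 cover top 640 [ 0.53308919 -0.04383425  0.06158422] [np.float64(0.0616), np.float64(0.0617)]
 ball 208 [ 0.57763677 -0.23304347  0.12723825]
```

View pics/f.png

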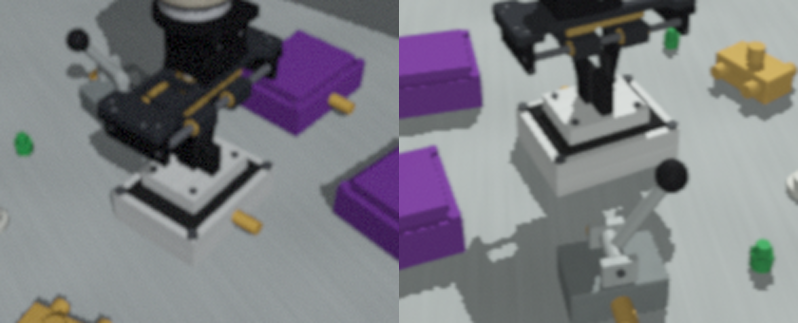

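The picture shows the cover flat on the sunken black plate at (195,170) left and (600,110) right, and the lever on its off side. The plate top is at 0.0436, so it has sunk about 8 mm. Handing in.

```bash
python3 -c "
from h import *
print(robot.finish_job())"
```

```text
the job is handed in; nothing more can be done
None
```

I did the job in the order asked and handed it in at about 18 s, still gripping the cover and pressing it down.

- **Lever:** thrown to its off (+x) side. It was still there in the last pictures.
- **Cover:** set on the pin about 8 mm to one side, then slid along the stand's long centre line until it dropped about 4 mm over the pin.
- **Seal plate:** the last camera check put its top at about 43.6 mm, against 52 mm at rest, so it has sunk about 8 mm, close to its bottom stop. The cover lies flat, level to within 0.1 mm end to end. The upward force at the wrist is about 12 N.

**Checks that failed or disagreed:**
- The first grasp failed because I lifted before the fingers had closed. The cover did not move, and the second grasp held.
- The slide stuck, then slipped about 6 mm just as the cover dropped. The arm settled back to 0.543, about 1 mm from the pin position I had measured.
- Partway through the press, the wrist force suggested about 5 mm of sink where the tool height showed about 6.7 mm. The final camera depth agrees with the tool height.
- I checked the other parts only by eye in the last pictures, where those in view looked undisturbed. I did not re-measure them.

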